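# Shut the gas valve under the sliding cover of the bench service box

### The arm

A 6-joint arm with a two-finger parallel gripper is mounted at the origin on a cart in front of the work surface, level with it; the furniture and walls round the work are solid. World frame = base frame: x ahead of the robot, y to its left, z up, the work surface at z = 0. Lengths are in mm, angles in rad, forces in N, time in s.
With the tool pointing down it reaches from about 350 to 925 mm from the base axis. Payload 6.4 kg.
Tool frame: the origin (TCP) lies on the centre line of the jaws, within the pads' length; the fingertips stand 17 mm ahead of it and the grasp point (between the pads) lies 2 mm behind it (tip_extent is the distance from the TCP to the fingertips, in mm); z points along the fingers, y is the line along which they close (so a half turn about z gives the same grasp; the last joint's range is limited). The gripper opens to 94 mm and grips with 3 to 60 N. Pads are 16 mm wide; open, the fingers measure 119 mm over their backs; the gripper's body (75 mm by 177 mm) begins 78 mm behind the grasp point.
Start: joints at [0.986, 0.245, 1.558, -0, 1.339, -0.174], TCP at [259.571, 595.933, 222.455] pointing down, gripper open.
Joint ranges: [-3.13, 3.13], [-1.02, 2.26], [0.13, 2.54], [-0.95, 4.09], [0.21, 2.88], [-2.74, 2.74]. Speed limits (rad/s): [2.57, 2.57, 3.14, 3.14, 3.14, 3.14].

### API

Orientations are given as [roll, pitch, yaw] about the fixed x, y, z axes, in that order (R = Rz(yaw) Ry(pitch) Rx(roll)).
In Python, from cell import observe, capture, sign_off, tip_extent gives the robot as it stands.
- The arm moves only by the shell command python3 -m pendant 'ROWS' [FORCE]. ROWS is JSON, a list of rows, each a list of 7 numbers: the closure, from -1 (fully open) to 1 (shut), then the shift along the tool's x, y, z as a fraction of full scale, then the turn, a rotation vector about the tool's x, y, z as a fraction of full scale. In form: [[fingers, tx, ty, tz, ax, ay, az], ...]. A call has 1 to 20 rows; each row is the pose to reach, as a shift and turn from the pose commanded when the call began, along the tool's axes at that moment; what a row does not reach only later rows make up. Full scale, the value 1, is 25 cm for a shift and 60 degrees for a turn. A row lasts 1/12 s, in which the tool goes at most 41.7 mm and 7.16 degrees, less where a joint would pass 70% of its speed; a pose out of reach is approached as far as the arm can. A call with a number of a shift or a turn outside -1 to 1 is refused whole. A call with a gripper value outside its range is refused whole. The fingers move at their own pace and stop on an object; FORCE is the grip in N (left out, the last holds). Time passes only in rows, so rows that repeat a pose let the fingers close. It gives the time, the measured TCP pose, the force, the opening and the grip force at its end, in the units of the state.
- observe(): the state, without advancing time (a new reading comes with each control period).
- capture(name): name is "scene" or "top"; returns a dict with "color" (420x560x3 uint8, blue, green, red), "camera_matrix" (3x3 intrinsics, pixels), "D" ([k1, k2, p1, p2, k3] as OpenCV has them; the pictures are not rectified), "T" (4x4, takes a point from camera to world coordinates). Camera axes: x right, y down, z forward; pixel columns grow to the right and rows downward; lengths in mm; the calibration is good to about 2 mm. A picture is of the moment at which its call begins. There is no depth.
- sign_off(): hands the job in; it is judged then, once.
The state is a dict: "time": time; "qpos": joint angles; "joint_velocities": joint speeds; "joint_efforts": joint torques, N m; "eef_pos": TCP position; "ee_rot": TCP orientation; "force": force on the tool from outside, world axes, zero at the start; "wrist_torque": the same for the moment, N m; "width": finger opening in mm; "finger_force": force on a finger pad.
Only numpy, scipy, OpenCV 4.12 (cv2) and the standard library are available. Lean on these libraries where they do the work, as an engineer would, in place of code of your own. Each camera call takes 0.05 s, during which the arm holds its last target. There are 200 camera calls.

### The job

The lesson is over: shut off the gas at the grey service box on the bench. Using only pushes of the fingertips, slide the white cover all the way back to uncover the three valves, push the yellow gas lever clockwise until it is fully shut against its stop, then push the cover forward again until it is fully closed. Slide the cover in its rails and do not lift it; leave the blue and green levers and the things standing round the box as they are.

Things in the scene. Friction and masses are not known exactly. Their poses are not given: they have to be found in the camera images.
- service_box: grey service box that does not move, 250 mm front to back, 320 mm wide, 80 mm high, on 12 mm feet. Origin on the bench below it; its +x points from its front (robot side) to its back, +y to its left. Front at x -128 mm, back +122. Rear half: flat deck 71 mm high, where the cover parks. The cover lies on 72 mm high ledges between side rails (2 mm play; their lips hold its edges down), a 78 mm high front stop and a rear stop
- well (a point): centre of the open well in the box's front half, under the cover, on its floor 18 mm above the bench: 100 mm front to back, 292 mm wide (along y), walls 72 mm high above the bench. In it three valves side by side, 82 mm apart, in an order that varies; lever axes 22 mm behind this point. Axes as the box's. Three brass hose nozzles stick 40 mm out of the box's front, below 50 mm
- cover: white aluminium sliding cover of the box, 116 mm front to back, 303 mm wide, 4 mm thick, about 0.4 kg, loose in its rails; slides along the box's x. Origin: centre of its underside, 72 mm above the bench. In the box's frame its origin is at x -62 mm when closed (at the front stop), +56 mm when fully open (at the rear stop). Starts closed or up to 12 mm open. Slides at about 1 to 4 N
- cover_rib (a point): centre of the black finger rib on the cover near its front edge: 10 mm thick front to back, 90 mm long across, standing from the cover's top face (76 mm above the bench) up to 96 mm; this point is 86 mm above the bench
- gas_pivot (a point): gas valve: point on the upright axis of its lever, at half the height of the lever's grip, 55 mm above the bench; does not move when the lever turns; axes as the box's
- gas_tip (a point): outer end of the yellow gas lever, 53 mm from its axis, 55 mm above the bench. The coloured grip is 12 mm wide, 14 mm tall (48 to 62 mm above the bench), 15 to 53 mm from the axis. The pipe and valve body below it are no higher than 44 mm
- gas_lever (a joint): turn of the yellow gas lever, rad: 0 = open, lever along its pipe, pointing to the box's front (-x of the box); grows clockwise seen from above; 1.571 = shut, at its stop, lever across the pipe, pointing to the box's left (+y). Starts between 0 and 0.3. Stays where left; about 4 N at the grip's outer half turns it
- air_tip (a point): outer end of the blue air lever, same size and kind as the yellow one; starts open, within 0.15 rad; its valve must stay as it is
- water_tip (a point): outer end of the green water lever, same size and kind as the yellow one; starts open, within 0.15 rad; its valve must stay as it is
- iodine_dropper: amber dropper bottle with a red collar and black bulb, about 33 mm across, 100 mm tall, standing loose beside the box; origin at the centre of its underside; to be left alone
- specimen_jar: white-lidded specimen jar, about 56 mm across, 72 mm tall, standing loose beside the box; origin at the centre of its underside; to be left alone
- petri_dish: lidded clear petri dish, 61 mm across, 15 mm tall, standing loose beside the box; origin at the centre of its underside; to be left alone
- objective_pot: white screw pot with a black lid, 33 mm across, 49 mm tall, standing loose beside the box; origin at the centre of its underside; to be left alone

How it is judged:
By the outcome, as a careful person would: the job done as asked, in the order asked, and still so for the second after the job is handed in, with the robot touching nothing.
It also fails if it takes over 51 s, if anything falls off the work surface, if the arm or the gripper's body presses on something with over 40 N, if the wrist force passes 120 N, or if a joint passes its speed limit or range.

## Working session

There is one attempt and no reset: what is moved stays moved. The work goes in short steps, Python scripts to look and compute and a shell command to move; the robot and the scene stay as the last step left them, time stands still between calls to the robot, and variables do not carry over. Pictures are saved under pics/ and viewed, at most 10 in all, crops included, and the job is handed in when it is done.

```bash
mkdir -p pics; python3 - <<'E'
from cell import *
import cv2
for n in("scene","top"):
    c=capture(n); cv2.imwrite(f"pics/{n}0.png",c["color"]); print(n,c["camera_matrix"],c["D"],c["T"])
s=observe(); print({k:s[k] for k in("time","eef_pos","ee_rot","force","width")},tip_extent)
E
```

```text
scene [[401.07367792   0.         281.08799107]
 [  0.         401.07367792 206.64466405]
 [  0.           0.           1.        ]] [-0.05896459  0.          0.          0.          0.        ] [[ 8.84723544e-01 -3.02254524e-01  3.54832994e-01  2.56915371e+02]
 [-4.65939199e-01 -5.52510937e-01  6.91109489e-01 -5.76315359e+02]
 [-1.28418599e-02 -7.76771438e-01 -6.29651666e-01  6.22458911e+02]
 [ 0.00000000e+00  0.00000000e+00  0.00000000e+00  1.00000000e+00]]
top [[546.40432939   0.         273.50827065]
 [  0.         546.40432939 206.5713767 ]
 [  0.           0.           1.        ]] [-0.16348743  0.          0.          0.          0.        ] [[-9.03718145e-03 -9.89268962e-01  1.45826097e-01  3.73873790e+02]
 [-9.99507121e-01  1.33210002e-02  2.84264949e-02  9.58732879e+00]
 [-3.00639986e-02 -1.45497327e-01 -9.88901756e-01  1.24140803e+03]
 [ 0.00000000e+00  0.00000000e+00  0.00000000e+00  1.00000000e+00]]
{'time': 0.1, 'eef_pos': array([259.2872652 , 595.51492934, 221.4948498 ]), 'ee_rot': array([-3.13995271e+00, -3.14042465e-04,  2.73078846e+00]), 'force': array([-0.14407543,  1.3153077 , -0.67234157]), 'width': 94.27509280118369} 17.0
```

View pics/top0.png

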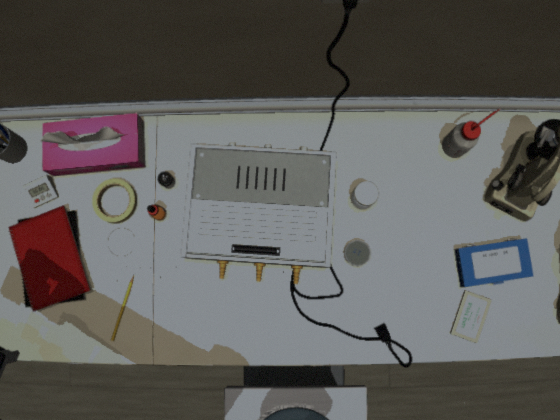

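View pics/scene0.png

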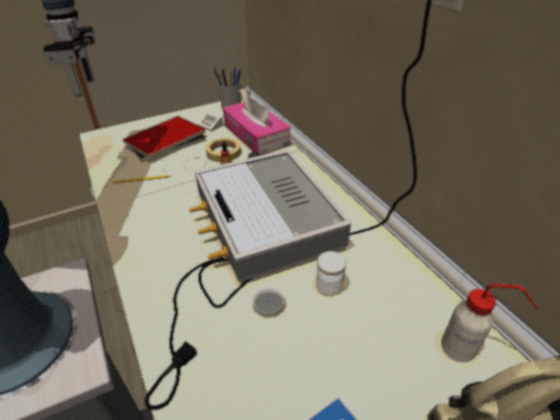

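The box spans about (185–335, 145–266) in the top picture, with its rib near (256,250). The bottle (156,212) and pot (166,179) are on its left, the jar (365,193) and dish (357,252) on its right. I'll enlarge it to read the corners.

```bash
python3 - <<'E'
import cv2
a=cv2.imread("pics/top0.png")[135:285,140:340]
cv2.imwrite("pics/crop0.png",cv2.convertScaleAbs(cv2.resize(a,None,fx=4,fy=4,interpolation=cv2.INTER_CUBIC),alpha=1.3))
E
```

```text
(no output)
```

View pics/crop0.png

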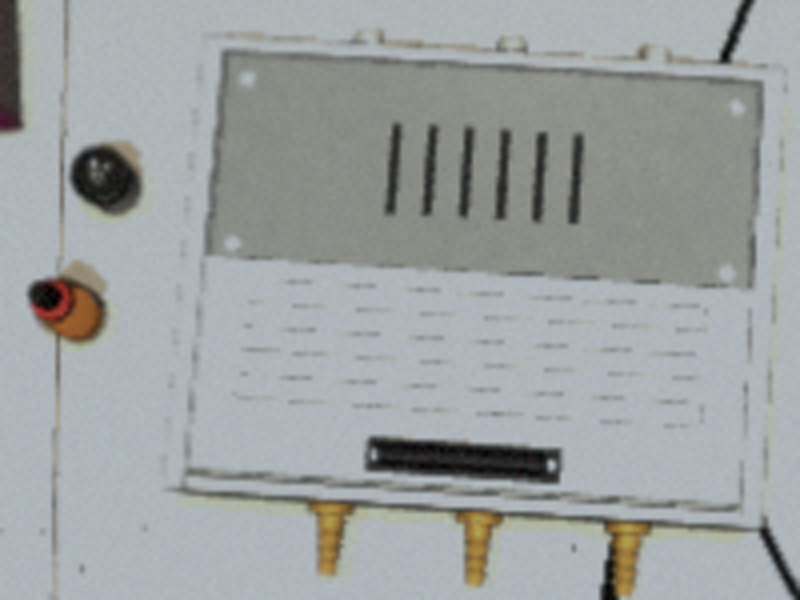

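Crop (×4, offset 140,135): box top corners are at (172,490), (762,527), (785,68), (205,38). The rib is centred at about (463,459) with its ends at x=367 and 560. The cover looks almost closed.

```bash
cat > h.py <<'E'
import cv2,numpy as np
from cell import *
def ray(c,uv,z):
    p=cv2.undistortPoints(np.array([[uv]],float),c["camera_matrix"],np.array(c["D"]))[0,0]
    T=c["T"]; d=T[:3,:3]@[p[0],p[1],1]; o=T[:3,3]; return o+d*(z-o[2])/d[2]
def proj(c,P):
    W=np.linalg.inv(c["T"]); return cv2.projectPoints(np.array(P,float),cv2.Rodrigues(W[:3,:3])[0],W[:3,3],c["camera_matrix"],np.array(c["D"]))[0][:,0]
def box(x,y,yaw,P):
    c,s=np.cos(yaw),np.sin(yaw); P=np.atleast_2d(P).astype(float)
    return np.c_[x+c*P[:,0]-s*P[:,1],y+s*P[:,0]+c*P[:,1],P[:,2]]
E
python3 - <<'E'
from h import *
from scipy.optimize import least_squares
c=capture("top"); f=lambda u,v:(140+u/4-.375,135+v/4-.375)
uv=np.array([f(172,490),f(762,527),f(785,68),f(205,38)])
B=[[-128,160,80],[-128,-160,80],[122,-160,80],[122,160,80]]
r=least_squares(lambda q:(proj(c,box(q[0],q[1],q[2],B))-uv).ravel(),[550,0,0],x_scale=[100,100,.1])
print(r.x,np.degrees(r.x[2]),r.fun.round(2))
x,y,w=r.x
for n,p,z in(("ribL",(367,455),96),("ribR",(560,466),96),("rib",(463,459),96),("slab rearL",(207,256),76),("rearR",(752,289),76)):
    P=ray(c,f(*p),z); R=np.array([[np.cos(w),np.sin(w)],[-np.sin(w),np.cos(w)]]); print(n,P.round(1),(R@(P[:2]-[x,y])).round(1))
s=capture("scene"); print(proj(s,box(x,y,w,B)))
a=s["color"].copy()
for q in proj(s,box(x,y,w,B)): cv2.circle(a,tuple(int(i) for i in q.round()),1,(0,0,255),-1)
cv2.imwrite("pics/s1.png",cv2.resize(a[130:300,170:370],None,fx=4,fy=3.5))
E
```

```text
[ 5.54369001e+02  7.31201186e+01 -6.94515534e-02] -3.9792808878862562 [-1.26  0.21  0.88 -0.01  0.3  -0.21  0.05 -0.05]
ribL [455. 132.  96.] [-103.2   51.9]
ribR [448.2  30.5  96. ] [-102.9  -49.8]
rib [452.4  81.4  96. ] [-102.3    1.2]
slab rearL [565.6 222.   76. ] [  0.9 149.3]
rearR [543.5 -73.5  76. ] [  -0.7 -147. ]
[[192.93875849 171.56297928]
 [235.24109141 259.41556802]
 [351.32410897 222.32226369]
 [286.67363088 148.89640948]]
```

View pics/s1.png

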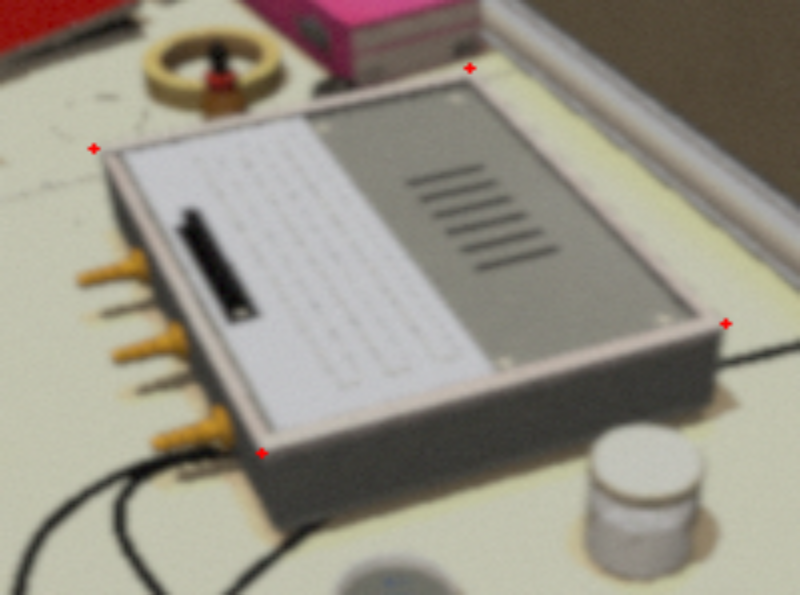

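Scene picture: the projected corners land within about 3 px of the box corners, so the pose is good enough. Box ≈ (554, 74), yaw −4.0°. The cover is about 4 mm open with its rib at box x ≈ −103. Next I'll work out the first moves.

```bash
cat >> h.py <<'E'
from scipy.spatial.transform import Rotation as Ro
BX,BY,BW=554.4,74.0,-0.0695
def rows(*targets):
    s=observe(); R=Ro.from_euler('xyz',s["ee_rot"]); p=s["eef_pos"]
    g=Ro.from_euler('xyz',[np.pi,0,np.pi+BW])
    print("t",s["time"],"box",inb(p).round(1),"F",np.round(s["force"],1),"w",round(s["width"],1),"turn",((R.inv()*g).as_rotvec()/np.radians(60)).round(3))
    for t in targets: print(t,(R.inv().apply(box(BX,BY,BW,t)[0]-p)/250).round(3))
def inb(p):
    c,s=np.cos(BW),np.sin(BW); d=np.array(p[:2])-[BX,BY]
    return np.array([c*d[0]+s*d[1],-s*d[0]+c*d[1],p[2]])
E
python3 -c "
from h import *
rows((-140,0,222),(-200,200,222))"
```

```text
t 0.2 box [-330.5  499.9  221.8] F [ 0.6  0.1 -1. ] w 94.1 turn [-0.001 -0.    -0.326]
(-140, 0, 222) [-1.387e+00 -1.629e+00  1.000e-03]
(-200, 200, 222) [-0.894 -0.956  0.   ]
```

```bash
python3 -m pendant '[[1,-0.89,-0.956,0,0,0,-0.326],[1,-0.89,-0.956,0,0,0,-0.326],[1,-0.89,-0.956,0,0,0,-0.326],[1,-0.89,-0.956,0,0,0,-0.326],[1,-0.89,-0.956,0,0,0,-0.326],[1,-0.89,-0.956,0,0,0,-0.326],[1,-0.89,-0.956,0,0,0,-0.326],[1,-0.89,-0.956,0,0,0,-0.326],[1,-0.89,-0.956,0,0,0,-0.326],[1,-0.89,-0.956,0,0,0,-0.326],[1,-0.89,-0.956,0,0,0,-0.326]]' 20
python3 -c "
from h import *
rows((-135,0,150),(-135,0,99))"
```

```text
time: 1.12
eef_pos: [368.0, 288.3, 222.5]
ee_rot: [3.141, -0.0, 3.072]
force: [-0.2, 0.3, 0.2]
width: 24.1
finger_force: 0.0
t 1.1167 box [-200.8  200.8  222.5] F [-0.2  0.3  0.2] w 24.1 turn [ 0. -0. -0.]
(-135, 0, 150) [-0.263 -0.803  0.29 ]
(-135, 0, 99) [-0.263 -0.804  0.494]
```

```bash
python3 -m pendant '[[1,-0.263,-0.803,0.2,0,0,0],[1,-0.263,-0.803,0.2,0,0,0],[1,-0.263,-0.803,0.2,0,0,0],[1,-0.263,-0.803,0.2,0,0,0],[1,-0.263,-0.803,0.2,0,0,0],[1,-0.263,-0.803,0.2,0,0,0],[1,-0.263,-0.803,0.35,0,0,0],[1,-0.263,-0.803,0.4,0,0,0],[1,-0.263,-0.803,0.45,0,0,0],[1,-0.263,-0.803,0.494,0,0,0],[1,-0.263,-0.803,0.494,0,0,0],[1,-0.263,-0.803,0.494,0,0,0]]'
python3 - <<'E'
from h import *
rows((-110,0,99),(11-13,0,99),(11-11,0,99))
a=capture("top")["color"][135:285,140:340];b=capture("scene")["color"][130:280,170:370]
cv2.imwrite("pics/p2.png",np.vstack([cv2.resize(x,None,fx=3,fy=2)for x in(a,b)]))
E
```

```text
time: 2.12
eef_pos: [419.5, 84.5, 98.7]
ee_rot: [3.141, -0.001, 3.074]
force: [-0.4, -0.6, 0.1]
width: 1.0
finger_force: 0.0
t 2.1167 box [-135.3    1.1   98.7] F [-0.4 -0.6  0.1] w 1.0 turn [ 0.    -0.001  0.002]
(-110, 0, 99) [-0.101 -0.005 -0.001]
(-2, 0, 99) [-0.533 -0.006 -0.002]
(0, 0, 99) [-0.541 -0.006 -0.002]
```

View pics/p2.png

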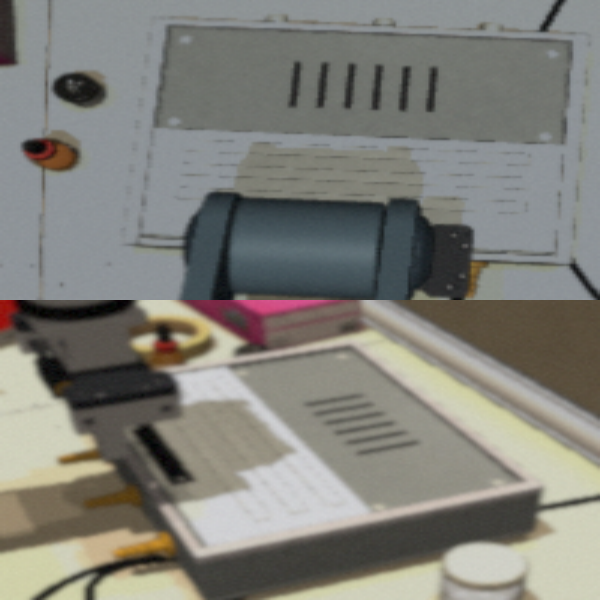

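The fingers stand in front of the rib, clear of the box. Now I push the cover back.

```bash
python3 -m pendant '[[1,-0.03,-0.003,0,0,0,0],[1,-0.06,-0.003,0,0,0,0],[1,-0.09,-0.003,0,0,0,0],[1,-0.12,-0.003,0,0,0,0],[1,-0.15,-0.003,0,0,0,0],[1,-0.18,-0.003,0,0,0,0],[1,-0.21,-0.003,0,0,0,0],[1,-0.24,-0.003,0,0,0,0],[1,-0.27,-0.003,0,0,0,0],[1,-0.3,-0.003,0,0,0,0],[1,-0.33,-0.003,0,0,0,0],[1,-0.36,-0.003,0,0,0,0],[1,-0.39,-0.003,0,0,0,0],[1,-0.42,-0.003,0,0,0,0],[1,-0.45,-0.003,0,0,0,0],[1,-0.48,-0.003,0,0,0,0],[1,-0.48,-0.003,0,0,0,0]]'
python3 -m pendant '[[1,-0.01,0,0,0,0,0],[1,-0.02,0,0,0,0,0],[1,-0.03,0,0,0,0,0],[1,-0.04,0,0,0,0,0],[1,-0.04,0,0,0,0,0]]'
python3 - <<'E'
from h import *
rows()
E
```

```text
time: 3.63
eef_pos: [535.3, 72.5, 98.6]
ee_rot: [-3.137, -0.016, 3.073]
force: [-19.4, -5.0, 14.0]
width: 0.3
finger_force: 10.0
time: 4.05
eef_pos: [545.0, 72.0, 98.5]
ee_rot: [-3.137, -0.015, 3.073]
force: [-20.8, -6.2, 15.3]
width: 0.5
finger_force: 10.4
t 4.05 box [-9.3 -2.6 98.5] F [-20.8  -6.2  15.3] w 0.5 turn [-0.004 -0.015  0.001]
```

```bash
python3 - <<'E'
from h import *
rows()
a=capture("top")["color"][125:275,140:340];b=capture("scene")["color"][130:280,170:370]
cv2.imwrite("pics/p3.png",np.vstack([cv2.resize(x,None,fx=3,fy=2)for x in(a,b)]))
E
```

```text
t 4.05 box [-9.3 -2.6 98.5] F [-20.8  -6.2  15.3] w 0.5 turn [-0.004 -0.015  0.001]
```

View pics/p3.png

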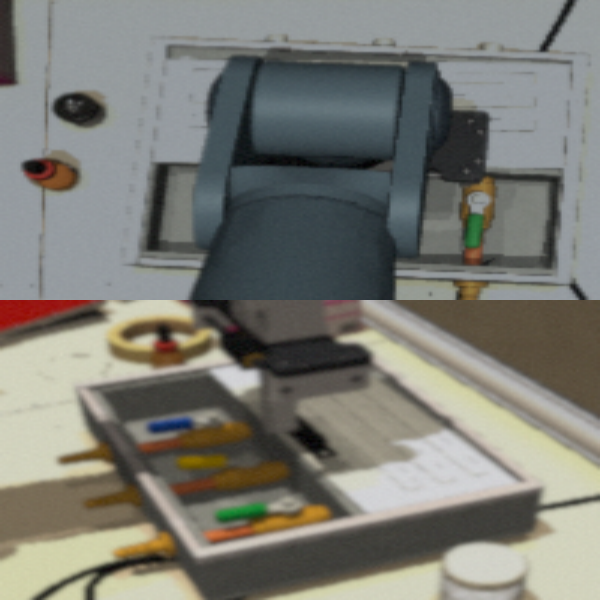

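The cover is nearly open. Levers from left to right are blue, yellow (middle) and green. A narrow deck strip still shows at the rear, so I push on gently.

```bash
python3 -m pendant '[[1,-0.008,0,0,0,0,0],[1,-0.016,0,0,0,0,0],[1,-0.02,0,0,0,0,0],[1,-0.02,0,0,0,0,0]]'
python3 -m pendant '[[1,-0.008,0,0,0,0,0],[1,-0.016,0,0,0,0,0],[1,-0.016,0,0,0,0,0]]'
```

```text
time: 4.48
eef_pos: [547.9, 71.8, 98.5]
ee_rot: [-3.137, -0.021, 3.074]
force: [-29.1, -5.2, 22.2]
width: 0.4
finger_force: 14.5
time: 4.73
eef_pos: [548.4, 71.9, 98.5]
ee_rot: [-3.137, -0.032, 3.074]
force: [-42.8, -5.8, 34.8]
width: 0.5
finger_force: 21.6
```

Force rises with no motion: that should be the rear stop. Now back off, lift and look.

```bash
python3 -m pendant '[[1,0.02,0,0,0,0,0],[1,0.06,0,0,0,0,0],[1,0.1,0,-0.1,0,0,0],[1,0.2,0,-0.25,0,0,0],[1,0.4,0,-0.3,0,0,0],[1,0.6,0,-0.3,0,0,0],[1,0.9,0,-0.3,0,0,0],[1,0.9,0,-0.3,0,0,0],[1,0.9,0,-0.3,0,0,0],[1,0.9,0,-0.3,0,0,0]]'
python3 - <<'E'
from h import *
rows()
a=capture("top")["color"][135:285,140:340]
cv2.imwrite("pics/p4.png",cv2.convertScaleAbs(cv2.resize(a,None,fx=4,fy=4,interpolation=cv2.INTER_CUBIC),alpha=1.3))
E
```

```text
time: 5.57
eef_pos: [332.8, 88.7, 174.2]
ee_rot: [3.141, 0.003, 3.073]
force: [0.3, 0.5, 0.8]
width: 0.5
finger_force: 0.0
t 5.5667 box [-222.1   -0.8  174.2] F [0.3 0.5 0.8] w 0.5 turn [0.    0.003 0.001]
```

View pics/p4.png

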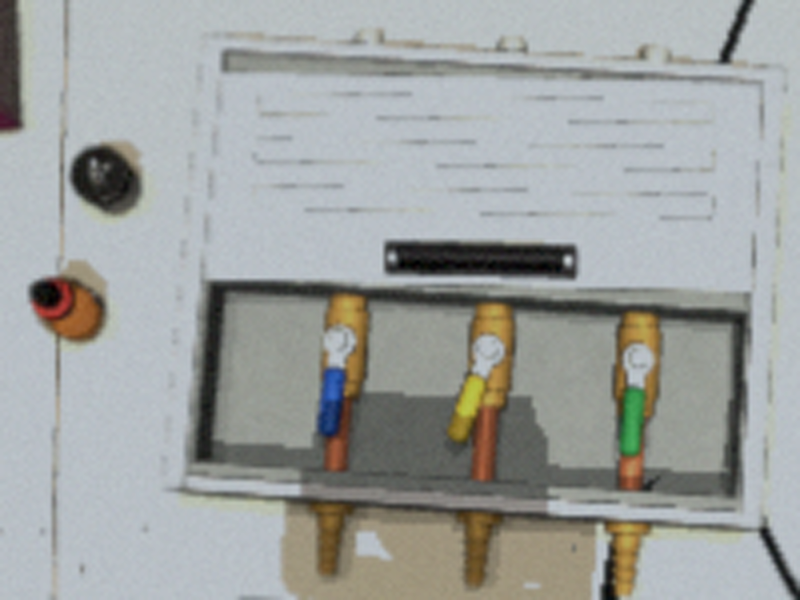

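The cover is cocked. Its right rear is at the stop, but a deck strip of about 10 mm shows at the left rear, with the rib from (388,258) to (576,262). I'll push on the left end of the rib to square it.

```bash
python3 - <<'E'
from h import *
c=capture("top"); f=lambda u,v:(140+u/4-.375,135+v/4-.375)
for n,p,z in(("ribL",(388,258),96),("ribR",(576,262),96),("ribfrontL",(388,273),86),("rearL",(222,75),76),("rearR",(762,85),76),("frL",(207,283),76),("frR",(748,293),76),("gastip",(458,437),62),("gasaxis",(487,349),62),("bluetip",(326,432),62),("greentip",(632,452),62),("greenaxis",(639,358),62),("blueaxis",(339,341),62)):
    P=ray(c,f(*p),z); print(n,inb(P).round(1))
rows((-40,30,174),(-40,30,99),(-22,30,99))
E
```

```text
ribL [ 2.2 47.2 96. ]
ribR [  5.6 -52.8  96. ]
ribfrontL [-4.4 47.7 86. ]
rearL [102.4 148.7  76. ]
rearR [ 112.3 -148.3   76. ]
frL [-13.9 147.2  76. ]
frR [  -2.9 -145.8   76. ]
gastip [-88.3   6.1  62. ]
gasaxis [-39.5  -6.6  62. ]
bluetip [-89.9  78.   62. ]
greentip [-91.  -88.3  62. ]
greenaxis [-39.8 -89.3  62. ]
blueaxis [-39.8  74.5  62. ]
t 5.6667 box [-219.6   -1.   174.9] F [ 0.3 -0.1  0. ] w 0.3 turn [ 0.     0.003 -0.   ]
(-40, 30, 174) [-0.718  0.124  0.006]
(-40, 30, 99) [-0.718  0.124  0.306]
(-22, 30, 99) [-0.79   0.124  0.306]
```

```bash
python3 -m pendant '[[1,-0.15,0.124,0,0,0,0],[1,-0.3,0.124,0,0,0,0],[1,-0.45,0.124,0,0,0,0],[1,-0.6,0.124,0.02,0,0,0],[1,-0.7,0.124,0.1,0,0,0],[1,-0.74,0.124,0.2,0,0,0],[1,-0.75,0.124,0.27,0,0,0],[1,-0.75,0.124,0.306,0,0,0],[1,-0.75,0.124,0.306,0,0,0],[1,-0.75,0.124,0.306,0,0,0]]'
python3 -m pendant '[[1,-0.02,0,0,0,0,0],[1,-0.04,0,0,0,0,0],[1,-0.06,0,0,0,0,0],[1,-0.08,0,0,0,0,0],[1,-0.08,0,0,0,0,0]]'
python3 -c "
from h import *
rows()"
```

```text
time: 6.5
eef_pos: [523.7, 106.2, 97.0]
ee_rot: [-3.142, -0.001, 3.072]
force: [-0.3, 0.7, -0.0]
width: 0.6
finger_force: 0.0
time: 6.92
eef_pos: [544.6, 104.7, 98.4]
ee_rot: [3.141, 0.002, 3.072]
force: [0.2, 0.0, -0.1]
width: 0.6
finger_force: 0.0
t 6.9167 box [-11.9  30.   98.4] F [ 0.2  0.  -0.1] w 0.6 turn [ 0.     0.002 -0.   ]
```

```bash
python3 -m pendant '[[1,-0.01,0,0,0,0,0],[1,-0.02,0,0,0,0,0],[1,-0.03,0,0,0,0,0],[1,-0.03,0,0,0,0,0]]'
python3 -m pendant '[[1,-0.008,0,0,0,0,0],[1,-0.016,0,0,0,0,0],[1,-0.016,0,0,0,0,0]]'
python3 -c "
from h import *
rows()"
```

```text
time: 7.25
eef_pos: [548.8, 104.5, 97.3]
ee_rot: [-3.141, -0.006, 3.073]
force: [-7.6, -0.2, 8.0]
width: 0.7
finger_force: 3.9
time: 7.5
eef_pos: [549.5, 104.6, 97.2]
ee_rot: [-3.141, -0.015, 3.073]
force: [-19.5, 0.9, 16.3]
width: 0.4
finger_force: 10.1
t 7.5 box [-7.  30.2 97.2] F [-19.5   0.9  16.3] w 0.4 turn [-0.001 -0.014  0.001]
```

```bash
cat >> h.py <<'E'
def prof(xs=range(88,118,2),ys=(145,135,125,-110,-130,-140)):
    c=capture("top"); g=cv2.cvtColor(c["color"],cv2.COLOR_BGR2GRAY).astype(np.float32)
    for y in ys:
        q=proj(c,box(BX,BY,BW,[[x,y+d,75] for x in xs for d in(-3,0,3)])).astype(np.float32)
        v=cv2.remap(g,q[:,:1],q[:,1:],1).reshape(-1,3).mean(1); print(y,v.round().astype(int).tolist())
E
python3 -c "
from h import *
print(list(range(88,118,2)));prof()"
```

```text
[88, 90, 92, 94, 96, 98, 100, 102, 104, 106, 108, 110, 112, 114, 116]
145 [75, 75, 72, 70, 70, 70, 71, 72, 75, 85, 102, 107, 106, 100, 103]
135 [73, 72, 70, 68, 65, 61, 58, 54, 51, 75, 104, 116, 113, 106, 106]
125 [50, 48, 46, 43, 41, 41, 37, 50, 67, 84, 103, 116, 114, 108, 111]
-110 [150, 144, 154, 155, 155, 153, 151, 151, 154, 154, 153, 154, 141, 114, 132]
-130 [155, 156, 156, 155, 155, 155, 155, 154, 154, 155, 155, 151, 139, 121, 122]
-140 [155, 156, 154, 154, 155, 156, 155, 155, 156, 156, 155, 153, 145, 132, 144]
```

```bash
python3 -m pendant '[[1,-0.01,0,0,0,0,0],[1,-0.02,0,0,0,0,0],[1,-0.02,0,0,0,0,0]]'
python3 -m pendant '[[1,0.04,0,0,0,0,0],[1,0.1,0,-0.03,0,0,0],[1,0.2,0,-0.2,0,0,0],[1,0.36,0,-0.3,0,0,0],[1,0.5,0,-0.3,0,0,0],[1,0.65,0,-0.3,0,0,0],[1,0.8,0,-0.3,0,0,0],[1,0.8,0,-0.3,0,0,0],[1,0.8,0,-0.3,0,0,0]]'
python3 -c "
from h import *
print(list(range(88,118,2)));prof();prof(range(-24,6,2))"
```

```text
time: 7.8
eef_pos: [553.8, 105.9, 97.2]
ee_rot: [3.139, -0.017, 3.073]
force: [-21.8, 5.8, 18.5]
width: 0.5
finger_force: 11.2
time: 8.55
eef_pos: [359.0, 117.8, 172.6]
ee_rot: [3.141, 0.003, 3.073]
force: [-0.2, 1.0, 0.2]
width: 0.4
finger_force: 0.0
[88, 90, 92, 94, 96, 98, 100, 102, 104, 106, 108, 110, 112, 114, 116]
145 [144, 143, 144, 145, 146, 147, 147, 148, 149, 146, 142, 131, 111, 95, 98]
135 [148, 148, 148, 148, 148, 148, 148, 148, 147, 148, 146, 137, 116, 97, 100]
125 [140, 139, 141, 144, 147, 147, 146, 147, 148, 147, 147, 142, 125, 100, 108]
-110 [140, 132, 145, 147, 147, 148, 146, 143, 144, 147, 148, 147, 135, 107, 125]
-130 [148, 148, 148, 148, 147, 148, 148, 147, 148, 147, 147, 145, 136, 120, 116]
-140 [148, 147, 147, 148, 147, 147, 148, 148, 148, 148, 147, 145, 138, 126, 137]
145 [55, 55, 58, 57, 57, 60, 68, 87, 106, 104, 107, 138, 146, 147, 147]
135 [80, 75, 69, 56, 39, 40, 57, 99, 114, 117, 124, 139, 147, 148, 148]
125 [111, 103, 91, 68, 41, 37, 55, 100, 112, 110, 124, 144, 147, 148, 147]
-110 [113, 100, 84, 45, 37, 53, 97, 115, 118, 116, 108, 118, 145, 149, 148]
-130 [108, 99, 74, 48, 39, 47, 79, 117, 119, 118, 119, 121, 141, 147, 147]
-140 [63, 60, 49, 36, 37, 53, 91, 115, 116, 115, 120, 136, 147, 148, 148]
```

The cover is square now, with its front edge at about −2 and rear about 112–113. One more light nudge will make sure it is home.

```bash
python3 -c "
from h import *
rows((-20,12,98),(-4,12,98))"
```

```text
t 8.65 box [-195.9   30.   173.2] F [-0.   0.2  0.1] w 1.0 turn [ 0.     0.002 -0.   ]
(-20, 12, 98) [-0.703 -0.072  0.302]
(-4, 12, 98) [-0.767 -0.072  0.302]
```

```bash
python3 -m pendant '[[1,-0.15,-0.072,0,0,0,0],[1,-0.3,-0.072,0,0,0,0],[1,-0.45,-0.072,0,0,0,0],[1,-0.6,-0.072,0.02,0,0,0],[1,-0.68,-0.072,0.15,0,0,0],[1,-0.7,-0.072,0.25,0,0,0],[1,-0.7,-0.072,0.302,0,0,0],[1,-0.72,-0.072,0.302,0,0,0],[1,-0.74,-0.072,0.302,0,0,0],[1,-0.76,-0.072,0.302,0,0,0],[1,-0.77,-0.072,0.302,0,0,0],[1,-0.78,-0.072,0.302,0,0,0],[1,-0.78,-0.072,0.302,0,0,0]]'
python3 -c "
from h import *
rows()"
```

```text
time: 9.73
eef_pos: [552.6, 86.2, 98.3]
ee_rot: [-3.141, -0.004, 3.073]
force: [-7.9, 0.2, 6.5]
width: 0.5
finger_force: 3.9
t 9.7333 box [-2.6 12.  98.3] F [-7.9  0.2  6.5] w 0.5 turn [-0.001 -0.003  0.001]
```

```bash
python3 -m pendant '[[1,-0.01,0,0,0,0,0],[1,-0.015,0,0,0,0,0],[1,-0.015,0,0,0,0,0]]'
python3 -c "
from h import *
rows()"
```

```text
time: 9.98
eef_pos: [553.1, 86.3, 98.3]
ee_rot: [-3.141, -0.012, 3.073]
force: [-20.3, -0.4, 16.4]
width: 0.1
finger_force: 10.1
t 9.9833 box [-2.2 12.1 98.3] F [-20.3  -0.4  16.4] w 0.1 turn [-0.001 -0.012  0.001]
```

At the stop. Now lift off, move to the right of the yellow lever and go down into the well. Axis ≈ (−39.5, −6.6), lever at about 0.25 rad.

```bash
python3 -m pendant '[[1,0.03,0,0,0,0,0],[1,0.07,0,-0.02,0,0,0],[1,0.14,0,-0.08,0,0,0],[1,0.26,-0.1,-0.08,0,0,0],[1,0.29,-0.19,-0.08,0,0,0],[1,0.29,-0.19,-0.08,0,0,0],[1,0.29,-0.19,-0.08,0,0,0]]'
python3 -c "
from h import *
rows((-76,-35,120),(-76,-35,68))"
```

```text
time: 10.57
eef_pos: [482.2, 43.0, 118.3]
ee_rot: [-3.142, 0.003, 3.07]
force: [-0.5, 0.6, 0.2]
width: 0.5
finger_force: 0.0
t 10.5667 box [-69.8 -36.  118.3] F [-0.5  0.6  0.2] w 0.5 turn [-0.     0.003 -0.002]
(-76, -35, 120) [ 0.025  0.004 -0.007]
(-76, -35, 68) [0.025 0.004 0.201]
```

```bash
python3 -m pendant '[[1,0.03,0.004,0.03,0,0,0],[1,0.03,0.004,0.08,0,0,0],[1,0.03,0.004,0.13,0,0,0],[1,0.03,0.004,0.18,0,0,0],[1,0.03,0.004,0.2,0,0,0],[1,0.03,0.004,0.2,0,0,0],[1,0.03,0.004,0.2,0,0,0]]'
python3 -c "
from h import *
rows((-81.4,-16.5,68),(-82.6,-2.3,68),(-78.8,10.8,68),(-70.1,22.3,68),(-61.8,28.1,68),(-53.5,31.4,68),(-50,31.4,68))"
```

```text
time: 11.15
eef_pos: [474.1, 45.5, 66.9]
ee_rot: [3.141, -0.0, 3.073]
force: [0.4, -0.2, 1.4]
width: 0.3
finger_force: 0.0
t 11.15 box [-78.1 -34.   66.9] F [ 0.4 -0.2  1.4] w 0.3 turn [ 0.    -0.     0.001]
(-81.4, -16.5, 68) [ 0.013  0.07  -0.004]
(-82.6, -2.3, 68) [ 0.018  0.127 -0.004]
(-78.8, 10.8, 68) [ 0.003  0.179 -0.004]
(-70.1, 22.3, 68) [-0.032  0.225 -0.004]
(-61.8, 28.1, 68) [-0.065  0.248 -0.004]
(-53.5, 31.4, 68) [-0.099  0.262 -0.004]
(-50, 31.4, 68) [-0.113  0.262 -0.004]
```

```bash
python3 -m pendant '[[1,0.006,0.035,-0.002,0,0,0],[1,0.013,0.07,-0.002,0,0,0],[1,0.016,0.1,-0.002,0,0,0],[1,0.018,0.127,-0.002,0,0,0],[1,0.01,0.153,-0.002,0,0,0],[1,0.003,0.179,-0.002,0,0,0],[1,-0.015,0.203,-0.002,0,0,0],[1,-0.032,0.225,-0.002,0,0,0],[1,-0.05,0.237,-0.002,0,0,0],[1,-0.065,0.248,-0.002,0,0,0],[1,-0.082,0.256,-0.002,0,0,0],[1,-0.099,0.262,-0.002,0,0,0],[1,-0.099,0.262,-0.002,0,0,0]]'
python3 -c "
from h import *
rows((-50,31.4,68))"
```

```text
time: 12.23
eef_pos: [503.1, 109.0, 67.2]
ee_rot: [3.141, -0.002, 3.072]
force: [-3.4, -1.7, 0.2]
width: 0.6
finger_force: 1.9
t 12.2333 box [-53.6  31.3  67.2] F [-3.4 -1.7  0.2] w 0.6 turn [ 0.    -0.002 -0.   ]
(-50, 31.4, 68) [-0.014  0.    -0.003]
```

Force is light (3 N), so now press up to the stop.

```bash
python3 -m pendant '[[1,-0.008,0,0,0,0,0],[1,-0.016,0,0,0,0,0],[1,-0.016,0,0,0,0,0]]'
python3 -m pendant '[[1,-0.008,0,0,0,0,0],[1,-0.016,0,0,0,0,0],[1,-0.016,0,0,0,0,0]]'
python3 -c "
from h import *
rows()"
```

```text
time: 12.48
eef_pos: [503.6, 109.1, 67.1]
ee_rot: [3.141, -0.011, 3.072]
force: [-16.2, -1.3, 12.7]
width: 0.3
finger_force: 8.3
time: 12.73
eef_pos: [504.2, 109.2, 67.0]
ee_rot: [-3.141, -0.021, 3.072]
force: [-29.9, -0.3, 24.9]
width: 0.3
finger_force: 14.8
t 12.7333 box [-52.6  31.6  67. ] F [-29.9  -0.3  24.9] w 0.3 turn [-0.   -0.02  0.  ]
```

```bash
python3 -m pendant '[[1,0.02,0,0,0,0,0],[1,0.05,0,0,0,0,0],[1,0.05,0,-0.1,0,0,0],[1,0.05,0,-0.25,0,0,0],[1,0.2,0,-0.35,0,0,0],[1,0.4,-0.1,-0.4,0,0,0],[1,0.6,-0.12,-0.4,0,0,0],[1,0.6,-0.12,-0.4,0,0,0],[1,0.6,-0.12,-0.4,0,0,0]]'
python3 - <<'E'
from h import *
rows((38,2,140),(38,2,98))
a=capture("top")["color"][135:285,140:340]
cv2.imwrite("pics/p5.png",cv2.convertScaleAbs(cv2.resize(a,None,fx=4,fy=4,interpolation=cv2.INTER_CUBIC),alpha=1.3))
E
```

```text
time: 13.48
eef_pos: [357.4, 88.9, 167.8]
ee_rot: [3.14, 0.004, 3.072]
force: [-0.1, -1.1, -0.0]
width: 0.4
finger_force: 0.0
t 13.4833 box [-197.6    1.2  167.8] F [-0.1 -1.1 -0. ] w 0.4 turn [ 0.001  0.004 -0.   ]
(38, 2, 140) [-0.942  0.003  0.115]
(38, 2, 98) [-0.941  0.003  0.283]
```

View pics/p5.png

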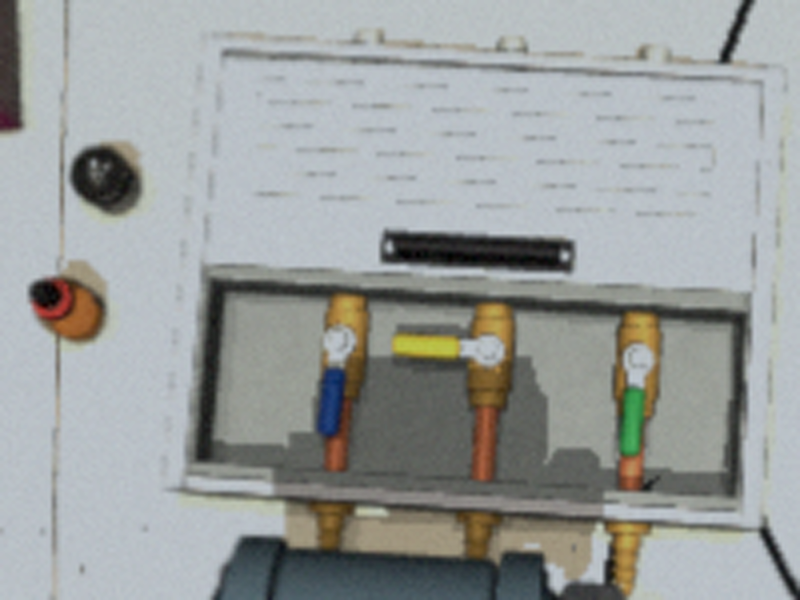

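Yellow lever lies across its pipe (393–490, 347), blue and green are unchanged, and the cover is fully open and square. Now go behind the rib.

```bash
python3 -m pendant '[[1,-0.15,0.02,0,0,0,0],[1,-0.3,0.02,0,0,0,0],[1,-0.45,0.02,0,0,0,0],[1,-0.6,0.02,0,0,0,0],[1,-0.75,0.02,0,0,0,0],[1,-0.88,0.02,0.03,0,0,0],[1,-0.945,0.02,0.1,0,0,0],[1,-0.945,0.02,0.18,0,0,0],[1,-0.945,0.02,0.24,0,0,0],[1,-0.945,0.02,0.283,0,0,0],[1,-0.945,0.02,0.283,0,0,0],[1,-0.945,0.02,0.283,0,0,0]]'
python3 -c "
from h import *
rows((-79,5,98))"
```

```text
time: 14.53
eef_pos: [596.3, 77.3, 96.4]
ee_rot: [3.141, 0.0, 3.072]
force: [-0.6, 1.3, -0.1]
width: 0.5
finger_force: 0.0
t 14.5333 box [41.6  6.2 96.4] F [-0.6  1.3 -0.1] w 0.5 turn [0. 0. 0.]
(-79, 5, 98) [ 0.482 -0.005 -0.007]
```

```bash
python3 -m pendant '[[1,0.02,0,-0.006,0,0,0],[1,0.04,0,-0.006,0,0,0],[1,0.06,0,-0.006,0,0,0],[1,0.08,0,-0.006,0,0,0],[1,0.1,0,-0.006,0,0,0],[1,0.12,0,-0.006,0,0,0],[1,0.14,0,-0.006,0,0,0],[1,0.16,0,-0.006,0,0,0],[1,0.18,0,-0.006,0,0,0],[1,0.2,0,-0.006,0,0,0],[1,0.2,0,-0.006,0,0,0]]'
python3 -c "
from h import *
rows()"
```

```text
time: 15.45
eef_pos: [545.5, 80.7, 98.9]
ee_rot: [-3.142, 0.001, 3.072]
force: [3.5, -0.8, 2.3]
width: 0.4
finger_force: 1.5
t 15.45 box [-9.4  6.  98.9] F [ 3.5 -0.8  2.3] w 0.4 turn [-0.     0.001  0.   ]
```

Sliding freely at 3.5 N. Continue.

```bash
python3 -m pendant '[[1,0.02,0,0,0,0,0],[1,0.04,0,0,0,0,0],[1,0.06,0,0,0,0,0],[1,0.08,0,0,0,0,0],[1,0.1,0,0,0,0,0],[1,0.12,0,0,0,0,0],[1,0.14,0,0,0,0,0],[1,0.16,0,0,0,0,0],[1,0.18,0,0,0,0,0],[1,0.2,0,0,0,0,0],[1,0.22,0,0,0,0,0],[1,0.24,0,0,0,0,0],[1,0.26,0,0,0,0,0],[1,0.28,0,0,0,0,0],[1,0.3,0,0,0,0,0],[1,0.3,0,0,0,0,0]]'
python3 -c "
from h import *
rows()"
```

```text
time: 16.78
eef_pos: [470.7, 85.9, 98.6]
ee_rot: [-3.142, 0.001, 3.072]
force: [2.4, 0.3, 2.5]
width: 0.4
finger_force: 1.7
t 16.7833 box [-84.3   6.   98.6] F [2.4 0.3 2.5] w 0.4 turn [-0.     0.001  0.   ]
```

```bash
python3 -m pendant '[[1,0.012,0,0,0,0,0],[1,0.024,0,0,0,0,0],[1,0.036,0,0,0,0,0],[1,0.036,0,0,0,0,0]]'
python3 -m pendant '[[1,0.01,0,0,0,0,0],[1,0.016,0,0,0,0,0],[1,0.016,0,0,0,0,0]]'
python3 -c "
from h import *
rows()"
```

```text
time: 17.12
eef_pos: [464.7, 86.1, 99.0]
ee_rot: [3.142, 0.009, 3.072]
force: [12.1, -0.7, -5.2]
width: 0.2
finger_force: 6.5
time: 17.37
eef_pos: [464.5, 86.1, 99.2]
ee_rot: [3.141, 0.02, 3.071]
force: [28.2, -0.7, -19.3]
width: 0.4
finger_force: 13.8
t 17.3667 box [-90.6   5.8  99.2] F [ 28.2  -0.7 -19.3] w 0.4 turn [ 0.001  0.019 -0.001]
```

```bash
python3 -m pendant '[[1,-0.03,0,0,0,0,0],[1,-0.07,0,-0.02,0,0,0],[1,-0.1,0,-0.15,0,0,0],[1,-0.1,0,-0.3,0,0,0],[1,0,0,-0.35,0,0,0],[1,0.15,0,-0.35,0,0,0],[1,0.3,0,-0.35,0,0,0],[1,0.45,0,-0.35,0,0,0],[1,0.5,0,-0.35,0,0,0],[1,0.5,0,-0.35,0,0,0]]'
python3 - <<'E'
from h import *
rows()
print(list(range(-16,14,2)));prof(range(-16,14,2));print("front");prof(range(-130,-100,2))
a=capture("top")["color"][135:285,140:340]
cv2.imwrite("pics/p6.png",cv2.convertScaleAbs(cv2.resize(a,None,fx=4,fy=4,interpolation=cv2.INTER_CUBIC),alpha=1.3))
E
```

```text
time: 18.2
eef_pos: [329.6, 95.9, 183.8]
ee_rot: [-3.141, -0.004, 3.073]
force: [-0.3, 0.4, 0.9]
width: 0.6
finger_force: 0.0
t 18.2 box [-225.8    6.2  183.8] F [-0.3  0.4  0.9] w 0.6 turn [-0.    -0.004  0.001]
[-16, -14, -12, -10, -8, -6, -4, -2, 0, 2, 4, 6, 8, 10, 12]
145 [141, 142, 142, 141, 142, 141, 135, 103, 106, 109, 107, 104, 102, 102, 104]
135 [145, 145, 145, 144, 144, 144, 140, 121, 113, 114, 118, 128, 137, 138, 130]
125 [142, 135, 142, 144, 144, 143, 136, 122, 114, 112, 110, 111, 111, 111, 113]
-110 [141, 142, 145, 144, 144, 141, 125, 113, 113, 114, 115, 113, 114, 113, 112]
-130 [145, 145, 145, 145, 144, 139, 110, 114, 117, 119, 124, 129, 131, 127, 120]
-140 [145, 144, 144, 145, 143, 140, 114, 110, 115, 117, 120, 122, 123, 118, 114]
front
145 [130, 94, 108, 136, 142, 137, 138, 142, 143, 142, 141, 141, 141, 142, 143]
135 [121, 86, 116, 139, 142, 129, 126, 140, 144, 145, 146, 145, 145, 146, 145]
125 [116, 86, 99, 135, 143, 136, 124, 140, 144, 145, 144, 145, 146, 146, 145]
-110 [88, 94, 131, 142, 142, 126, 132, 142, 144, 145, 145, 146, 145, 144, 145]
-130 [93, 93, 136, 142, 133, 102, 135, 144, 145, 144, 145, 145, 145, 145, 145]
-140 [88, 90, 133, 144, 142, 120, 133, 143, 145, 145, 144, 144, 145, 144, 144]
```

View pics/p6.png

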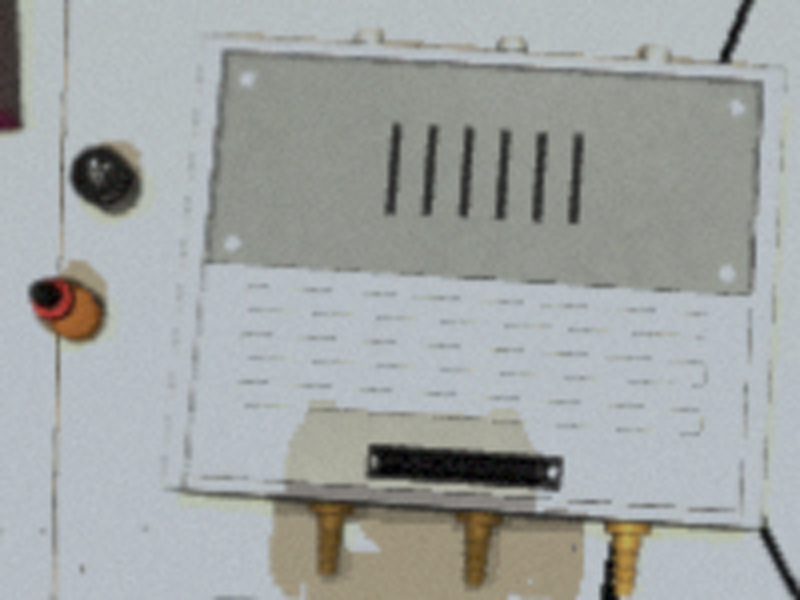

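The cover is closed, with its left side reading perhaps 1.5 mm short of the right. A small nudge at the rib's left end from behind will square it against the front stop.

```bash
python3 -c "
from h import *
rows((-76,34,183),(-76,34,99),(-90,34,99))"
```

```text
t 18.35 box [-222.1    6.   185.4] F [ 0.9  0.5 -0.1] w 0.7 turn [-0.    -0.002 -0.   ]
(-76, 34, 183) [-0.585  0.112  0.009]
(-76, 34, 99) [-0.585  0.112  0.345]
(-90, 34, 99) [-0.529  0.112  0.345]
```

```bash
python3 -m pendant '[[1,-0.15,0.112,0,0,0,0],[1,-0.3,0.112,0,0,0,0],[1,-0.45,0.112,0,0,0,0],[1,-0.585,0.112,0.03,0,0,0],[1,-0.585,0.112,0.15,0,0,0],[1,-0.585,0.112,0.25,0,0,0],[1,-0.585,0.112,0.32,0,0,0],[1,-0.585,0.112,0.345,0,0,0],[1,-0.585,0.112,0.345,0,0,0],[1,-0.57,0.112,0.345,0,0,0],[1,-0.55,0.112,0.345,0,0,0],[1,-0.535,0.112,0.345,0,0,0],[1,-0.525,0.112,0.345,0,0,0],[1,-0.525,0.112,0.345,0,0,0]]'
python3 -m pendant '[[1,0.01,0,0,0,0,0],[1,0.02,0,0,0,0,0],[1,0.02,0,0,0,0,0]]'
python3 -c "
from h import *
rows()"
```

```text
time: 19.52
eef_pos: [467.2, 114.3, 100.7]
ee_rot: [3.141, 0.005, 3.072]
force: [3.3, -0.4, -2.2]
width: 0.3
finger_force: 1.9
time: 19.77
eef_pos: [466.7, 114.3, 101.2]
ee_rot: [3.14, 0.017, 3.071]
force: [20.5, 0.1, -16.2]
width: 0.2
finger_force: 9.7
t 19.7667 box [-90.3  34.1 101.2] F [ 20.5   0.1 -16.2] w 0.2 turn [ 0.001  0.017 -0.001]
```

Firm against the stop on the left as well. Retract, then check.

```bash
python3 -m pendant '[[1,-0.03,0,0,0,0,0],[1,-0.07,0,-0.02,0,0,0],[1,-0.1,0,-0.15,0,0,0],[1,-0.1,0,-0.3,0,0,0],[1,0,0,-0.35,0,0,0],[1,0.15,0,-0.35,0,0,0],[1,0.3,0,-0.35,0,0,0],[1,0.45,0,-0.35,0,0,0],[1,0.5,0,-0.35,0,0,0],[1,0.5,0,-0.35,0,0,0]]'
python3 - <<'E'
from h import *
rows()
print(list(range(-12,4,2)));prof(range(-12,4,2))
E
```

```text
time: 20.6
eef_pos: [334.1, 123.7, 186.8]
ee_rot: [3.141, 0.0, 3.073]
force: [0.1, -0.2, 1.0]
width: 0.3
finger_force: 0.0
t 20.6 box [-223.2   34.2  186.8] F [ 0.1 -0.2  1. ] w 0.3 turn [0.    0.    0.001]
[-12, -10, -8, -6, -4, -2, 0, 2]
145 [142, 143, 142, 142, 135, 106, 107, 109]
135 [145, 144, 145, 144, 139, 118, 111, 114]
125 [142, 145, 145, 144, 136, 124, 115, 113]
-110 [145, 144, 145, 142, 124, 110, 113, 113]
-130 [146, 145, 144, 139, 112, 115, 119, 120]
-140 [144, 145, 145, 140, 115, 112, 116, 117]
```

```bash
python3 -c "
from cell import *
print(sign_off())"
```

```text
the job is handed in; nothing more can be done
None
```

The job is handed in after about 21 s of robot time: I slid the cover fully back, pushed the yellow gas lever to its shut stop and slid the cover closed against the front stop. In the pictures, the blue and green levers hadn't moved before the cover closed over them, and the bottle and pot on the left hadn't moved either. I didn't re-check the jar and dish on the right, but the arm stayed clear of them.

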